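# Draw out a blood-draw arm board and hold it level

## Robot

A 6-joint arm with a two-finger parallel gripper is mounted at the origin on the work surface. World frame = base frame: x ahead of the robot, y to its left, z up, the work surface at z = 0. Lengths are in mm, angles in rad, forces in N, time in s.
With the tool pointing down it reaches from about 300 to 775 mm from the base axis. Payload 14.6 kg.
Tool frame: the origin (TCP) lies on the centre line of the jaws, within the pads' length; the fingertips stand 19 mm ahead of it and the grasp point (between the pads) is the TCP (bot.tip_reach is the distance from the TCP to the fingertips, in mm); y points along the fingers, x is the direction in which the jaws open and shut, and the axes are right-handed (so a half turn about y gives the same grasp; the last joint's range is limited). The gripper opens to 85 mm and grips with 20 to 120 N. Pads are 22 mm wide; open, the fingers measure 114 mm over their backs; the gripper's body (76 mm by 85 mm) begins 54 mm behind the grasp point. The pads swing forward as they close: fully open they stand 13 mm farther back than shut.
Start: joints at [-1.347, 0.3, 1.521, -0, 1.321, -0.067], TCP at [157.688, -526.9, 250.281] pointing down, gripper open.
Joint ranges: [-3.03, 3.03], [-0.79, 2.21], [0.23, 2.52], [-1.04, 4.18], [0, 3.07], [-2.55, 2.55]. Speed limits (rad/s): [2.22, 2.22, 2.57, 3.14, 3.14, 3.14].

## Interface

Orientations are given as a unit quaternion [w, x, y, z].
In Python, from rig import bot gives the robot as it stands. Calls block until the motion is done:
- bot.move_to(position, orientation): joint-space move of the TCP to a pose.
- bot.servo_line(position, attitude=None, speed=150, until_force=None): straight line of the TCP; attitude=None keeps the orientation; speed is the mean speed in mm/s. With until_force (N) it stops when the force on the tool has changed by that much, and returns True; else False.
- bot.move_joints(angles): joint-space move.
- bot.move_gripper(opening, grip_force=None): finger opening in mm; grip_force is the grip in N (None keeps the last); returns when the fingers have stopped.
- bot.dwell(seconds).
- bot.ik(position, orientation): joint angles nearest the present ones, or None.
- bot.read_state(): the state.
- bot.read_camera(name): name is "scene" or "top" or "wrist"; returns a dict with "image" (384x512x3 uint8, blue, green, red), "depth" (384x512 float32, mm along the optical axis (not along the pixel's ray), 0 where there is no reading), "fovy" (degrees; the focal length in pixels is half the picture's height over the tangent of half this angle, whatever the lens; pixels are square), "cx", "cy" (the principal point, pixels), "k1" (the pictures are not rectified: a ray, as slopes to the right and down, at radius r is drawn at 1 + k1 r^2 times it, then the intrinsics apply), "eye" and "attitude" of the camera in the world; the wrist camera has in their place "mount" (4x4, takes a point from camera to tool coordinates, whose origin is the TCP and whose axes are the tool frame's). Camera axes: x right, y down, z forward; pixel columns grow to the right and rows downward; lengths in mm; the calibration is good to about 2 mm. A picture is of the moment at which its call begins: read the wrist's pose just before it.
A pose or a line that the arm cannot do raises bot.MotionError and nothing moves.
- bot.finish_job(): hands the job in, once; it reports no verdict.
The state is a dict: "clock": time; "joint_positions": joint angles; "qvel": joint speeds; "effort": joint torques, N m; "ee_pos": TCP position; "tool_rot": TCP orientation; "ft_force": force on the tool from outside, world axes, zero at the start; "moment": the same for the moment, N m; "grip_width": finger opening in mm.
Only numpy, scipy, OpenCV 4.12 (cv2) and the standard library are available. Lean on these libraries where they do the work, as an engineer would, in place of code of your own. Each camera call takes 0.05 s, during which the arm holds its last target.

## Task

Set the arm board at the desk for the next patient: first open the cam clamp beside it by turning its black bar knob a quarter turn counter-clockwise, then slide the board out of its stand, over the edge of the desk, until the dark line across it is flush with the outer edge of the stand's rest. There it is past its balance point, so do not let it tip: finish while still holding it level on the stand with the line in place, so that a colleague can close the clamp. Leave the other things on the desk alone.

Things in the scene. Friction and masses are not known exactly. Their poses are not given: they have to be found in the camera images.
- stand: Heavy metal desk stand, fixed. Origin: centre of underside, on the desk; own +y = outward, the way the board slides (world +y turned up to 0.3 rad), +x away from the robot. Base 235 (x) x 160 (y) mm. Its rest, 104 (x) x 160 (y) mm, top 45 mm above the desk, carries the board; a fence 56 mm high guides the board's edge on the robot's side. No cover: unheld past balance, the board tips.
- stand_edge (a point): Middle of the outer top edge of the rest, in line with the outer ends of fence and base: 80 mm along +y from the stand's origin, 45 mm above the desk. The line on the board must come flush with this edge (that is, directly above it).
- armboard: Flat grey arm board, 420 (y) x 110 (x) x 12 mm, outer (+y) end half-round, 0.45-0.7 kg, loose on the rest. Origin: centre of underside; +y outward. Starts clamped, its centre 0-60 mm inward of the stand's, so it must slide 135-195 mm. Centre of mass 14 mm inward (-y) of its origin. 6 mm ribs on the outer half. Too wide to grip across.
- armboard_line (a point): Middle of the dark line, 3 mm wide, that runs across the board's top face 55 mm inward (-y) of the board's centre, between the board's centre and its hand grip.
- armboard_grip (a point): On the axis of the hand grip, a black upright round post, 30 mm diameter, 76 mm tall, fixed on the board's inner end, 180 mm inward (-y) of the board's centre. Point is 48 mm above the board's top, 28 mm below the post's top, 105 mm above the desk at the start. The handle to slide and hold the board by; at the line about 2 N downward here keeps the board level.
- clamp (a joint): Cam clamp angle, rad, grows counter-clockwise seen from above. 0 = closed (bar knob lies along the stand's x, across the board); stops at 0 and 1.65. Starts at 0-0.25, closed; from 1.0 on it is open, clear of the board; at 1.57 the bar is parallel to the board. Friction of 0.12 N m keeps it where it is left.
- clamp_grip (a point): Centre of the clamp's bar knob, on its turning axis, at grip height: 94 mm above the desk, 77 mm along +x and 20 mm along +y of the stand's origin. Black bar 62 long, 14 wide, 26 mm tall (top 107 mm above the desk), above an eccentric steel disc, 36 mm diameter, that presses on the board's edge. The bar lies along the point's x axis.
- tube_rack: Yellow block with blood tubes standing in it, 75 x 190 mm, 90 mm tall, loose; leave it alone. Origin: centre of its underside.
- kidney_dish: White kidney dish with a syringe in it, about 120 x 240 mm, 40 mm tall, loose; leave it alone. Origin: on its underside near the middle.
- bottle: White round bottle, 64 mm in diameter, 150 mm tall, loose; leave it alone. Origin: centre of its underside.

How it is judged:
By the outcome, as a careful person would: the job done as asked, in the order asked, and still so for the second after the job is handed in, while the arm keeps its last pose, push and grip.
It also fails if it takes over 54 s, if anything falls off the work surface, if the arm or the gripper's body presses on something with over 40 N, if the wrist force passes 120 N, or if a joint passes its speed limit or range.

## Working session

There is one attempt and no reset: what is moved stays moved. The work goes in short steps, each a Python script; the robot and the scene stay as the last script left them, time stands still between calls to the robot, and variables do not carry over. Pictures are saved under pics/ and viewed, and the job is handed in when it is done.

```bash
ls; mkdir -p pics; python3 - <<'E'
from rig import bot
import cv2,numpy as np,pickle
for n in ["scene","top","wrist"]:
    s=bot.read_state();c=bot.read_camera(n)
    cv2.imwrite(f"pics/{n}0.png",c["image"]); c["state"]=s
    pickle.dump(c,open(f"{n}0.pkl","wb"))
    print(n,{k:v for k,v in c.items() if k not in("image","depth","state")})
print(bot.read_state(),bot.tip_reach)
E
```

```text
pics
scene {'fovy': 44.80326009343422, 'cx': 256.41787725548653, 'cy': 193.07527237770495, 'k1': 0.06554908841479663, 'eye': array([1405.70811995, -433.74583613,  812.54565611]), 'attitude': array([-0.34285397,  0.74586474,  0.52389075, -0.22732227])}
top {'fovy': 44.77021130337238, 'cx': 258.4189159611239, 'cy': 194.33086483577344, 'k1': 0.033433814367250146, 'eye': array([ 307.95581158, -134.58757433, 1456.96213341]), 'attitude': array([ 0.08115369, -0.68459938,  0.71962959, -0.08289168])}
wrist {'fovy': 62.91169196832295, 'cx': 254.61304628427055, 'cy': 195.44460716509522, 'k1': 0.029493913296656234, 'mount': array([[ 9.99999734e-01,  3.76042589e-04,  6.25104017e-04,
         4.86953877e-01],
       [-4.84897437e-04, -2.97553235e-01,  9.54705105e-01,
        -1.22969762e+02],
       [ 5.45011502e-04, -9.54705154e-01, -2.97552973e-01,
         7.69767053e+01],
       [ 0.00000000e+00,  0.00000000e+00,  0.00000000e+00,
         1.00000000e+00]])}
{'clock': 0.15, 'joint_positions': array([-1.34659939e+00,  3.00355909e-01,  1.52142432e+00,  5.44328557e-06,
        1.32071633e+00, -6.65818730e-02]), 'qvel': array([-0.00032057, -0.00268335, -0.00374093,  0.00037579,  0.00052433,
       -0.0005551 ]), 'effort': array([ 8.52524081e-04, -5.43665171e+01, -3.61887932e+01, -2.09846519e-05,
        3.13251323e-03, -1.57721439e-05]), 'ee_pos': array([ 157.65653049, -526.75348969,  249.85081993]), 'tool_rot': array([ 0.56737221, -0.56695441,  0.42252811, -0.4220444 ]), 'ft_force': array([ 0.19078073, -0.18318916,  0.12403519]), 'moment': array([0.00749072, 0.00978574, 0.03714934]), 'grip_width': 85.3089587487447} 19.0
```

View pics/top0.png

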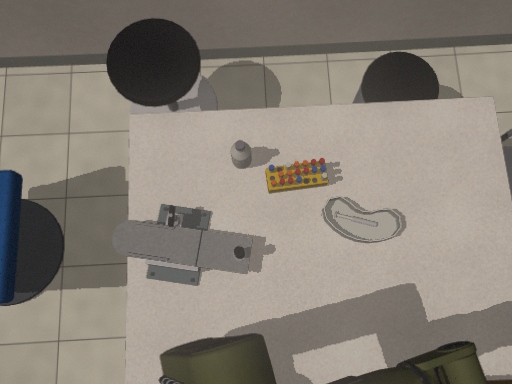

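View pics/scene0.png

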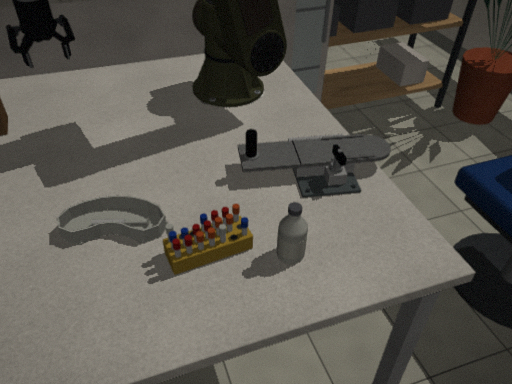

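The top view shows the post at about (239,252), the dark line at about (200,248), the clamp knob at about (172,213) and the stand's outer side on the left. The tube rack is at (297,175), the bottle at (241,153) and the dish at (363,220).

```bash
cat > h.py <<'E'
import numpy as np,cv2,pickle
from scipy.spatial.transform import Rotation as R
def rq(q): return R.from_quat([q[1],q[2],q[3],q[0]])
def qw(r): q=r.as_quat(); return np.array([q[3],q[0],q[1],q[2]])
def cam(c):
    h=c["image"].shape[0]; f=h/2/np.tan(np.radians(c["fovy"])/2)
    K=np.array([[f,0,c["cx"]],[0,f,c["cy"]],[0,0,1]]); D=np.array([c["k1"],0,0,0,0.])
    if "eye" in c: Rm=rq(c["attitude"]).as_matrix(); t=np.array(c["eye"])
    else:
        s=c["state"]; T=c["mount"]; Rt=rq(s["tool_rot"]).as_matrix()
        Rm=Rt@T[:3,:3]; t=Rt@T[:3,3]+s["ee_pos"]
    return K,D,Rm,t
def ray(c,uv):
    K,D,Rm,t=cam(c)
    p=cv2.undistortPoints(np.array(uv,float).reshape(-1,1,2),K,D).reshape(-1,2)
    return np.c_[p,np.ones(len(p))]@Rm.T,t
def onz(c,uv,z):
    d,t=ray(c,uv); return t+d*((z-t[2])/d[:,2])[:,None]
def cloud(c):
    h,w=c["depth"].shape; u,v=np.meshgrid(np.arange(w),np.arange(h))
    d,t=ray(c,np.c_[u.ravel(),v.ravel()])
    return (t+d*c["depth"].reshape(-1,1)).reshape(h,w,3)
def proj(c,P):
    K,D,Rm,t=cam(c); pc=(np.array(P,float).reshape(-1,3)-t)@Rm
    return cv2.projectPoints(pc,np.zeros(3),np.zeros(3),K,D)[0].reshape(-1,2)
def grab(bot,n,tag):
    s=bot.read_state();c=bot.read_camera(n);c["state"]=s
    cv2.imwrite(f"pics/{n}{tag}.png",c["image"]);pickle.dump(c,open(f"{n}{tag}.pkl","wb"));return c
E
python3 - <<'E'
from h import *
c=pickle.load(open("top0.pkl","rb"))
im=c["image"][190:300,100:280]
cv2.imwrite("pics/z0.png",cv2.resize(im,None,fx=4.4,fy=4.4,interpolation=cv2.INTER_CUBIC))
P=cloud(c)
for uv in [(239,252),(200,248),(172,213),(220,250),(150,240),(180,278),(195,220),(297,175),(320,120)]: print(uv,P[uv[1],uv[0]].round(1))
E
```

```text
(239, 252) [456.  -82.6 135.8]
(200, 248) [482.3  36.7  60. ]
(172, 213) [583.3 110.8 109.2]
(220, 250) [473.4 -22.9  58.8]
(150, 240) [514.1 186.1  60. ]
(180, 278) [399.9 105.3  11.5]
(195, 220) [578.3  57.3   5.8]
(297, 175) [ 693.  -268.7   64.4]
(320, 120) [ 8.967e+02 -3.643e+02 -2.000e-01]
```

View pics/z0.png

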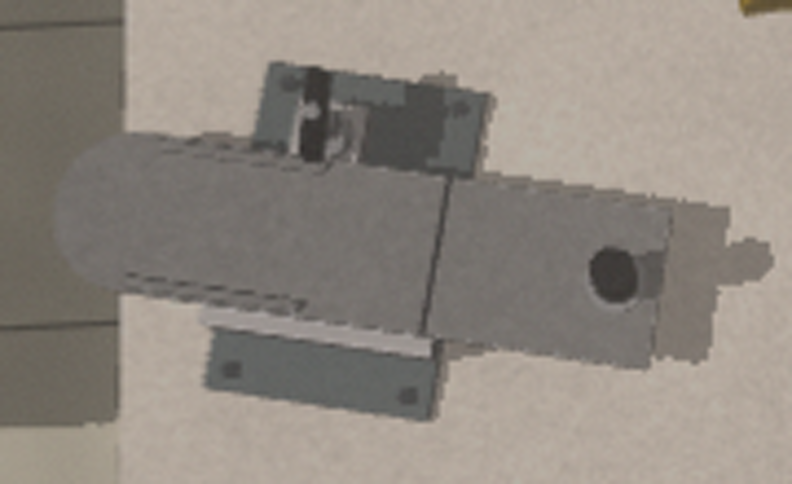

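```bash
python3 - <<'E'
from h import *
c=pickle.load(open("top0.pkl","rb"))
z=lambda L:np.array(L)/4.4+[100-.4,190-.4]
S=onz(c,z([(272,62),(492,95),(432,420),(205,388)]),8)
print(S.round(1),S.mean(0))
a=S[0]-S[1]; b=S[3]-S[2]; print([np.arctan2(-v[0],v[1]) for v in(a,b)],np.linalg.norm(a),np.linalg.norm(b))
a=S[0]-S[3]; b=S[1]-S[2]; print([np.arctan2(v[1],v[0]) for v in(a,b)],np.linalg.norm(a),np.linalg.norm(b))
B=onz(c,z([(672,200),(650,368)]),57);print(B,np.linalg.norm(B[0]-B[1]))
L=onz(c,z([(450,180),(426,333)]),57);print(L,L.mean(0), np.arctan2(*(L[0]-L[1])[[1,0]]))
print("post",onz(c,z([(613,273)]),133))
print("knob",onz(c,z([(318,70),(312,160),(315,113)]),107))
E
```

```text
[[635.8 162.5   8. ]
 [603.6   4.6   8. ]
 [376.2  52.    8. ]
 [406.2 208.9   8. ]] [505.45201908 106.99987801   8.        ]
[np.float64(-0.2017325288704851), np.float64(-0.18877298571504253)] 161.158942072219 159.82356853414058
[np.float64(-0.1996233386556162), np.float64(-0.20541269476667273)] 234.29466252320162 232.22453149398652
[[ 513.84835298 -121.71515963   57.        ]
 [ 400.82672996 -101.63024979   57.        ]] 114.7923816007633
[[535.38892641  30.30614071  57.        ]
 [431.81538484  48.66472928  57.        ]] [483.60215562  39.48543499  57.        ] -0.175429639844439
post [[457.30103328 -82.25237951 133.        ]]
knob [[606.37733048 111.37919168 107.        ]
 [545.34850299 115.73917223 107.        ]
 [577.06396168 113.56667171 107.        ]]
```

```bash
cat >> h.py <<'E'
def down(psi):
    "tool pointing down, jaw axis (tool x) at world angle psi"
    x=np.array([np.cos(psi),np.sin(psi),0]);y=np.array([0,0,-1.]);z=np.cross(x,y)
    return qw(R.from_matrix(np.c_[x,y,z]))
E
python3 - <<'E'
from h import *
from rig import bot
for p in [(576,113.5)]:
  for ps in [1.5,1.5+1.45,1.5-np.pi,1.5+1.45-np.pi]:
    for z in (97,240):
      j=bot.ik([*p,z],down(ps)); print(ps,z,None if j is None else np.round(j,2), (rq(down(ps)).as_matrix()[:,2]).round(2))
for ps in np.arange(-3,3.2,.5):
   for p in[(457,-82),(487,66)]:
      j=bot.ik([*p,105],down(ps)); print(round(ps,2),None if j is None else np.round(j,2))
E
```

```text
1.5 97 [ 0.13  0.55  1.55 -0.    1.04 -1.37] [-1.    0.07  0.  ]
1.5 240 [ 0.13  0.39  1.42 -0.    1.33 -1.37] [-1.    0.07  0.  ]
2.95 97 None [-0.19 -0.98 -0.  ]
2.95 240 None [-0.19 -0.98 -0.  ]
-1.6415926535897931 97 [ 0.13  0.55  1.55 -0.    1.04  1.77] [ 1.   -0.07  0.  ]
-1.6415926535897931 240 [ 0.13  0.39  1.42 -0.    1.33  1.77] [ 1.   -0.07  0.  ]
-0.19159265358979294 97 [ 0.13  0.55  1.55 -0.    1.04  0.32] [ 0.19  0.98 -0.  ]
-0.19159265358979294 240 [ 0.13  0.39  1.42 -0.    1.33  0.32] [ 0.19  0.98 -0.  ]
-3.0 None
-3.0 None
-2.5 [-0.26  0.3   1.9  -0.    0.94  2.24]
-2.5 None
-2.0 [-0.26  0.3   1.9  -0.    0.94  1.74]
-2.0 [ 0.06  0.35  1.83 -0.    0.96  2.06]
-1.5 [-0.26  0.3   1.9  -0.    0.94  1.24]
-1.5 [ 0.06  0.35  1.83 -0.    0.96  1.56]
-1.0 [-0.26  0.3   1.9  -0.    0.94  0.74]
-1.0 [ 0.06  0.35  1.83 -0.    0.96  1.06]
-0.5 [-0.26  0.3   1.9  -0.    0.94  0.24]
-0.5 [ 0.06  0.35  1.83 -0.    0.96  0.56]
0.0 [-0.26  0.3   1.9  -0.    0.94 -0.26]
0.0 [ 0.06  0.35  1.83 -0.    0.96  0.06]
0.5 [-0.26  0.3   1.9  -0.    0.94 -0.76]
0.5 [ 0.06  0.35  1.83 -0.    0.96 -0.44]
1.0 [-0.26  0.3   1.9  -0.    0.94 -1.26]
1.0 [ 0.06  0.35  1.83 -0.    0.96 -0.94]
1.5 [-0.26  0.3   1.9  -0.    0.94 -1.76]
1.5 [ 0.06  0.35  1.83 -0.    0.96 -1.44]
2.0 [-0.26  0.3   1.9  -0.    0.94 -2.26]
2.0 [ 0.06  0.35  1.83 -0.    0.96 -1.94]
2.5 None
2.5 [ 0.06  0.35  1.83 -0.    0.96 -2.44]
3.0 None
3.0 None
```

```bash
python3 - <<'E'
from h import *
from rig import bot
bot.move_to([540,90,260],down(-1.64))
bot.dwell(.2)
c=grab(bot,"wrist","1"); print(c["state"]["clock"],c["state"]["ee_pos"])
cv2.imwrite("pics/w1b.png",cv2.resize(c["image"],(800,600)))
E
```

```text
2.9167 [540.07194946  89.59863939 260.00744718]
```

View pics/w1b.png

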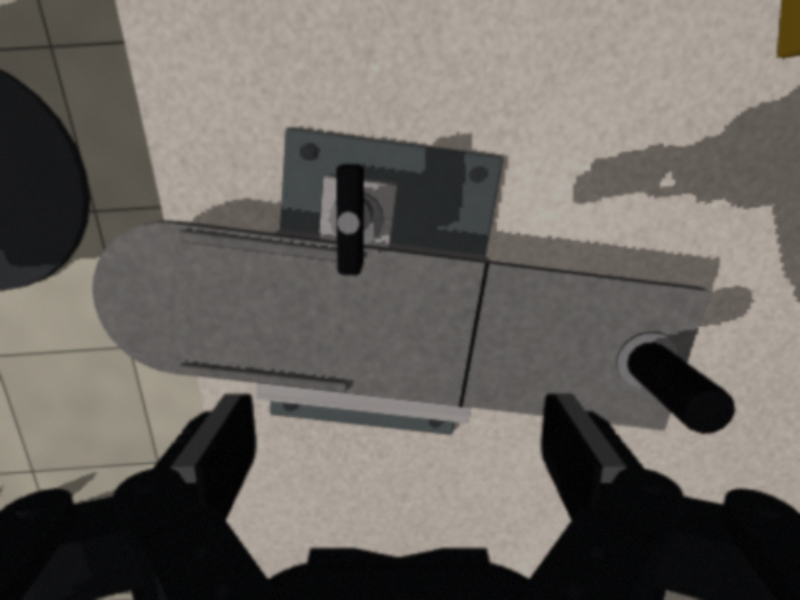

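The wrist view shows the bar knob from (350,165) to (350,273) with its axis dot at (348,222). The line runs from (487,262) to (462,405), the post's base is near (650,362), and the stand's far corners are at (289,128) and (505,156).

```bash
python3 - <<'E'
from h import *
c=pickle.load(open("wrist1.pkl","rb"))
z=lambda L:(np.array(L)+.5)*.64-.5
K=onz(c,z([(350,166),(350,273),(349,222)]),107);print("knob",K.round(1),np.linalg.norm(K[0]-K[1]),K[:2].mean(0), np.arctan2(*(K[0]-K[1])[[1,0]]))
S=onz(c,z([(289,128),(505,156)]),8);a=S[0]-S[1];print(S.round(1),np.arctan2(-a[0],a[1]),np.linalg.norm(a))
L=onz(c,z([(487,262),(462,405)]),57);print("line",L,L.mean(0), np.linalg.norm(L[0]-L[1]),np.arctan2(*(L[0]-L[1])[[1,0]]))
F=onz(c,z([(255,393),(468,417)]),56);a=F[0]-F[1];print("fence",F,np.arctan2(-a[0],a[1]),np.linalg.norm(a))
E=onz(c,z([(180,229),(706,289)]),57);a=E[0]-E[1];print("edge",np.arctan2(-a[0],a[1]),E)
print("post",onz(c,z([(712,407)]),133))
P=cloud(c)
for uv in z([(349,222),(290,140),(500,170),(400,330),(550,330),(712,407),(360,405),(700,150),(430,425)]): print(uv,P[int(uv[1]),int(uv[0])].round(1))
E
```

```text
knob [[611.8 110.4 107. ]
 [552.8 116.3 107. ]
 [582.  113.9 107. ]] 59.28201001666476 [582.31695138 113.32131439 107.        ] -0.09941505621282003
[[638.8 160.8   8. ]
 [609.    6.4   8. ]] -0.1908849434090674 157.19277883671342
line [[542.36243092  28.84500422  57.        ]
 [435.3801079   49.05539194  57.        ]] [488.87126941  38.95019808  57.        ] 108.874593956405 -0.1867129372257586
fence [[455.43165196 200.84394408  56.        ]
 [424.48502374  44.78604843  56.        ]] -0.1957625539251384 159.09670202512595
edge -0.18499911549417825 [[ 578.47931886  230.87367956   57.        ]
 [ 512.98314885 -119.11320781   57.        ]]
post [[467.42743185 -82.7610624  133.        ]]
[223.18 141.9 ] [582.9 113.9 107.8]
[185.42  89.42] [631.2 161.4   8.8]
[319.82 108.62] [600.3  11.5  10.4]
[255.82 211.02] [497.4  91.8  56.2]
[351.82 211.02] [490.2 -13.9  56.4]
[455.5 260.3] [467.3 -82.8 132.2]
[230.22 259.02] [440.  125.   55.7]
[447.82  95.82] [ 603.1 -137.5   -1.7]
[275.02 271.82] [395.   72.1  13.1]
```

```bash
python3 - <<'E'
from h import *
from rig import bot
def st(m):
    s=bot.read_state(); print(m,round(s["clock"],2),s["ee_pos"].round(1),s["ft_force"].round(1),s["moment"].round(2),round(s["grip_width"],1),s["joint_positions"].round(3)[-1],flush=True)
k=[582.3,113.4]; q=down(-1.67)
bot.move_to([*k,160],q); bot.move_gripper(50,40); st("above")
print(bot.servo_line([*k,97],speed=80,until_force=8)); st("low")
bot.move_gripper(0,40); st("grip")
E
```

```text
above 3.92 [582.4 113.3 160.6] [ 0.1  0.2 -0.4] [ 0.06 -0.05  0.05] 50.0 1.801
False
low 4.86 [582.6 113.4  97.5] [ 0.1 -0.3 -0. ] [-0.04 -0.04 -0.02] 49.7 1.801
grip 5.26 [582.6 114.3  97.8] [-0.   6.5  3.1] [ 1.25  0.01 -0.03] 18.7 1.801
```

```bash
python3 - <<'E'
from h import *
from rig import bot
bot.dwell(.2)
s=bot.read_state();print(s["grip_width"],s["ft_force"],s["moment"])
c=grab(bot,"wrist","2")
cv2.imwrite("pics/w2b.png",cv2.resize(c["image"],(800,600)))
E
```

```text
18.9154985868253 [0.14805732 5.51440306 3.15799987] [1.25774172 0.09270002 0.004362  ]
```

View pics/w2b.png

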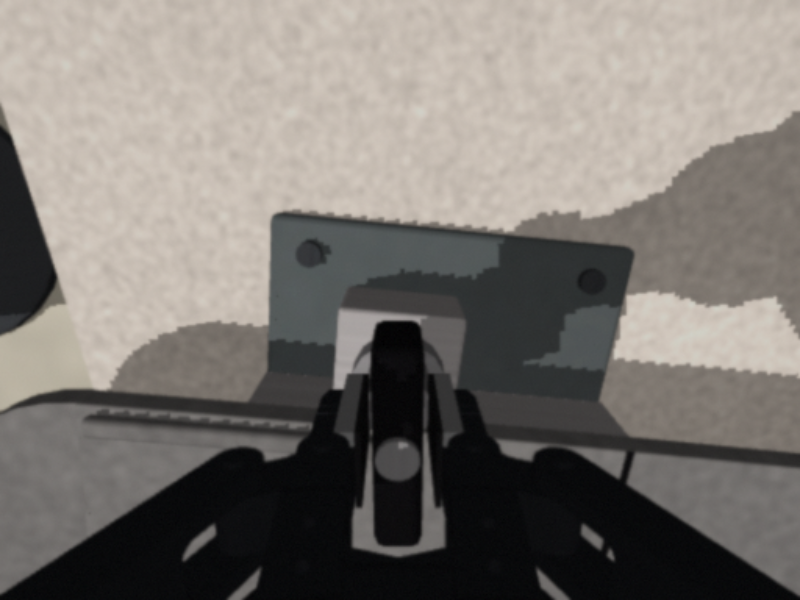

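The bar is aligned with the jaws at (398,330–545), but the pads stop short of it at 18.9 mm opening. The tips probably touch the hub below the bar, so I'll grip higher.

```bash
python3 - <<'E'
from h import *
from rig import bot
def st(m):
    s=bot.read_state(); print(m,round(s["clock"],2),s["ee_pos"].round(1),s["ft_force"].round(1),s["moment"].round(2),round(s["grip_width"],1),s["joint_positions"].round(3)[-1],flush=True)
bot.move_gripper(40,40); st("open")
bot.servo_line([582.3,113.4,103],down(-1.67),speed=50); st("up")
bot.move_gripper(0,40); bot.dwell(.1); st("grip")
E
```

```text
open 5.85 [582.3 113.3  97. ] [-0.4  0.   1. ] [-0.05 -0.02 -0.04] 39.7 1.801
up 6.12 [582.5 113.4 103.5] [ 0.2 -0.3 -0.8] [-0.01  0.02  0.01] 39.6 1.801
grip 6.57 [582.4 114.3 103.2] [0.6 7.9 1.5] [ 0.97 -0.02 -0.04] 13.0 1.801
```

```bash
python3 - <<'E'
from h import *
from rig import bot
def st(m):
    s=bot.read_state(); print(m,round(s["clock"],2),s["ee_pos"].round(1),s["ft_force"].round(1),s["moment"].round(2),round(s["grip_width"],1),s["joint_positions"].round(3)[-1],flush=True)
bot.servo_line([582.3,115.2,103],speed=20); st("shift")
for d in (.2,.5,.8,1.1,1.3,1.48):
    j=bot.ik([582.3,115.2,103],down(-1.67+d)); bot.move_joints(j); st(d)
E
```

```text
shift 6.82 [582.4 114.6 103.2] [-0.6 -4.1  3.5] [-0.91  0.15  0.1 ] 13.1 1.804
0.2 7.12 [582.4 114.9 103.2] [-1.7 -4.7  5.9] [-0.84  0.2   0.21] 13.3 1.608
0.5 7.52 [582.3 115.4 103.2] [-1.7 -2.4  4.9] [-0.34  0.27  0.14] 13.0 1.307
0.8 7.91 [582.1 115.7 103.2] [-3.4  1.2  5.7] [0.06 0.56 0.15] 13.4 1.007
1.1 8.3 [581.8 116.  103.2] [-7.3  4.1  6.4] [0.39 0.93 0.1 ] 13.2 0.707
1.3 8.61 [581.6 116.1 103.2] [-8.4  3.5  8.5] [0.56 1.23 0.11] 13.1 0.507
1.48 8.9 [581.4 116.2 103.2] [-10.8   3.5  10.1] [0.69 1.62 0.06] 13.0 0.327
```

Small forces throughout the turn. Releasing and looking.

```bash
python3 - <<'E'
from h import *
from rig import bot
bot.move_gripper(40,40)
bot.servo_line([582.3,115.2,170],speed=120)
bot.move_to([540,60,260],down(-1.76))
bot.dwell(.15)
c=grab(bot,"wrist","3"); print(c["state"]["clock"])
cv2.imwrite("pics/w3b.png",cv2.resize(c["image"],(800,600)))
E
```

```text
11.4583
```

View pics/w3b.png

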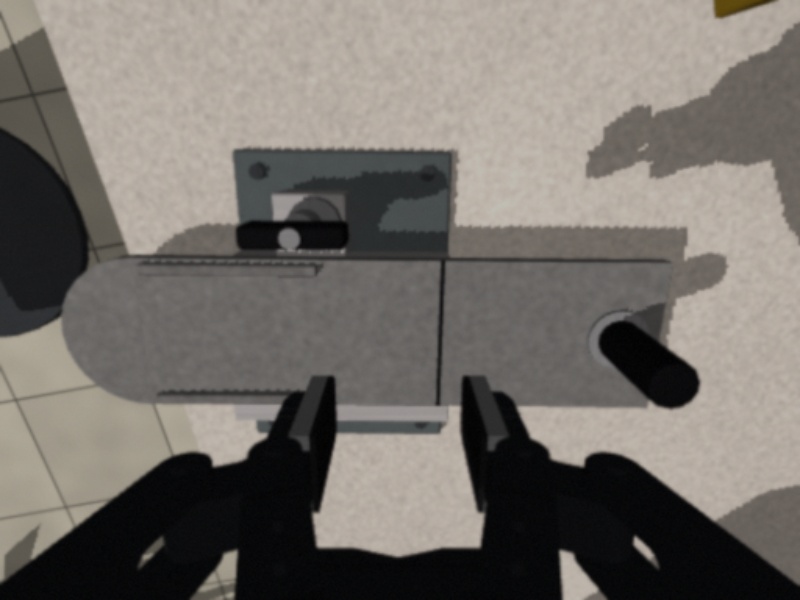

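The bar now lies along the board from (237,236) to (348,236), so the clamp is open. The line is at about (441,330) and the post's top is at about (674,385). Next I measure the slide.

```bash
python3 - <<'E'
from h import *
c=pickle.load(open("wrist3.pkl","rb"))
z=lambda L:(np.array(L)+.5)*.64-.5
K=onz(c,z([(236,236),(349,236),(289,239)]),107);print("knob",K.round(1));a=K[0]-K[1];print(np.arctan2(-a[0],a[1]))
S=onz(c,z([(235,150),(454,151)]),8);a=S[0]-S[1];print(S.round(1),np.arctan2(-a[0],a[1]),np.linalg.norm(a))
L=onz(c,z([(444,262),(438.5,404)]),57);print("line",L.mean(0), np.linalg.norm(L[0]-L[1]),np.arctan2(*(L[0]-L[1])[[1,0]]))
F=onz(c,z([(236,407),(448,407)]),56);a=F[0]-F[1];print("fence",F,np.arctan2(-a[0],a[1]),np.linalg.norm(a))
E=onz(c,z([(125,257),(670,261)]),57);a=E[0]-E[1];print("edge",np.arctan2(-a[0],a[1]))
p=onz(c,z([(675,386)]),133)[0];print("post",p)
y=np.array([np.sin(.19),np.cos(.19),0]); x=np.array([np.cos(.19),-np.sin(.19),0])
for n,A in dict(knob=K[2],S0=S[0],S1=S[1],line=L.mean(0),F0=F[0],F1=F[1],post=p).items(): print(n,A@x,A@y)
P=cloud(c);i=z([(675,386)])[0].astype(int);print(P[i[1],i[0]])
E
```

```text
knob [[588.5 143.4 107. ]
 [576.8  81.1 107. ]
 [581.4 114.7 107. ]]
-0.18601957719789153
[[638.9 161.3   8. ]
 [608.9   5.5   8. ]] -0.19019685310036863 158.6537837178163
line [487.97357151  38.79118903  57.        ] 107.25159290572616 -0.19817220640876537
fence [[460.7239911  197.43523324  56.        ]
 [431.07416388  42.82128859  56.        ]] -0.18946666968841758 157.43120445191047
edge -0.1952858819155403
post [464.5389995  -82.42592335 133.        ]
knob 549.3181707399928 222.40250071234718
S0 596.9767800599084 279.05923476851376
S1 596.9455485709 120.40545412470522
line 471.8660527554725 130.25126140559928
F0 415.14551050301344 280.8940590510295
F1 415.2294733323562 123.46287698908053
post 471.7461336866483 6.789716302020494
[465.12690219 -82.07650802 132.38301982]
```

```bash
python3 - <<'E'
from h import *
from rig import bot
def st(m):
    s=bot.read_state(); print(m,round(s["clock"],2),s["ee_pos"].round(1),s["ft_force"].round(1),s["moment"].round(2),round(s["grip_width"],1),flush=True)
q=down(-np.pi/2-.19); p=[464.6,-82.8]
bot.move_to([*p,190],q); bot.move_gripper(70,60); st("above")
print(bot.servo_line([*p,106],speed=100,until_force=8)); st("low")
bot.move_gripper(0,60); bot.dwell(.1); st("grip")
E
```

```text
above 12.64 [464.8 -82.4 190.1] [ 0.5  1.2 -0. ] [-0.02 -0.    0.01] 69.5
False
low 13.63 [464.9 -82.9 106.5] [-0.3  0.4  0.7] [0.03 0.01 0.07] 70.1
grip 14.18 [464.7 -82.9 106.3] [-2.  -1.4  6.2] [0.   0.28 0.06] 29.0
```

```bash
cat >> h.py <<'E'
Y=np.array([np.sin(.19),np.cos(.19),0]); X=np.array([np.cos(.19),-np.sin(.19),0])
def st(bot,m):
    s=bot.read_state(); f=s["ft_force"]; print(m,round(s["clock"],2),s["ee_pos"].round(1),"fx,fy(stand),fz",round(f@X,1),round(f@Y,1),round(f[2],1),s["moment"].round(2),round(s["grip_width"],1),flush=True)
E
python3 - <<'E'
from h import *
from rig import bot
p=np.array([464.6,-82.8,106])
for d in (20,60,100):
    bot.servo_line(p+d*Y,speed=60); st(bot,d)
c=grab(bot,"wrist","4")
cv2.imwrite("pics/w4b.png",cv2.resize(c["image"],(800,600)))
E
```

```text
20 14.66 [468.8 -62.9 106.3] fx,fy(stand),fz 1.2 2.8 4.1 [ 0.65 -0.27 -0.07] 28.8
60 15.47 [476.4 -24.2 106.5] fx,fy(stand),fz 1.8 -0.2 7.0 [-0.14 -0.14 -0.01] 29.0
100 16.29 [484.3  15.  106.5] fx,fy(stand),fz 5.8 -0.6 5.4 [-0.39 -0.53  0.01] 28.5
```

View pics/w4b.png

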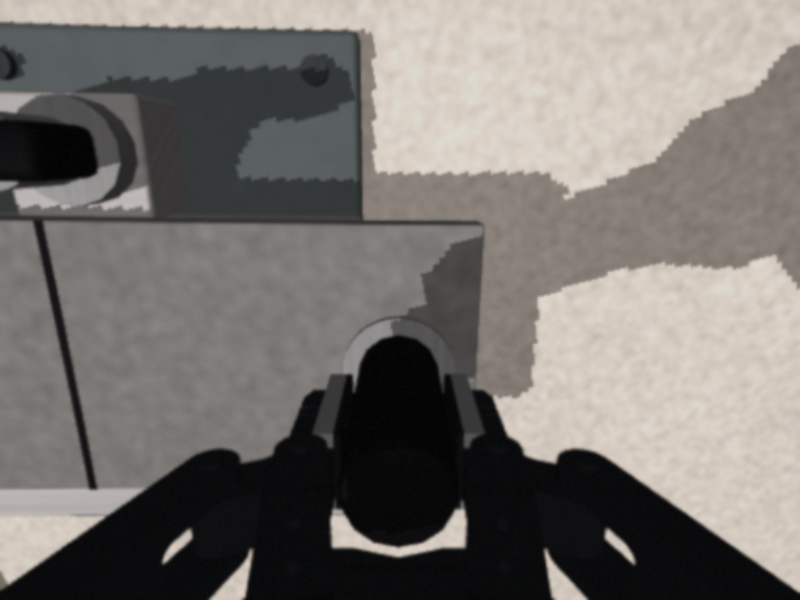

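The slide is working. The line runs from (40,222) to (93,488) and the fence is along (60,500). The post is held at (398,440). Force on the tool toward +x is growing, which means light fence contact, so I'll bias the path slightly.

```bash
python3 - <<'E'
from h import *
from rig import bot
p=np.array([464.6,-82.8,105.6])
for d,e in ((125,.8),(147,1.2)):
    bot.servo_line(p+d*Y+e*X,speed=40); st(bot,d)
bot.dwell(.3); st(bot,"rest")
c=grab(bot,"wrist","5"); cv2.imwrite("pics/w5b.png",cv2.resize(c["image"],(800,600)))
t=grab(bot,"top","5"); cv2.imwrite("pics/t5b.png",cv2.resize(t["image"][190:300,100:280],None,fx=4.4,fy=4.4,interpolation=cv2.INTER_CUBIC))
t=grab(bot,"scene","5")
cv2.imwrite("pics/s5b.png",cv2.resize(t["image"][110:220,220:400],None,fx=4.4,fy=4.4,interpolation=cv2.INTER_CUBIC))
E
```

```text
125 17.12 [489.6  39.2 106.5] fx,fy(stand),fz 0.4 -4.7 14.1 [-0.74  0.21  0.  ] 28.8
147 17.82 [494.2  60.7 106.5] fx,fy(stand),fz 0.0 -4.1 13.0 [-0.67  0.22  0.05] 28.9
rest 18.12 [494.2  60.7 106.5] fx,fy(stand),fz -0.4 -3.6 12.9 [-0.66  0.19  0.03] 29.3
```

View pics/w5b.png

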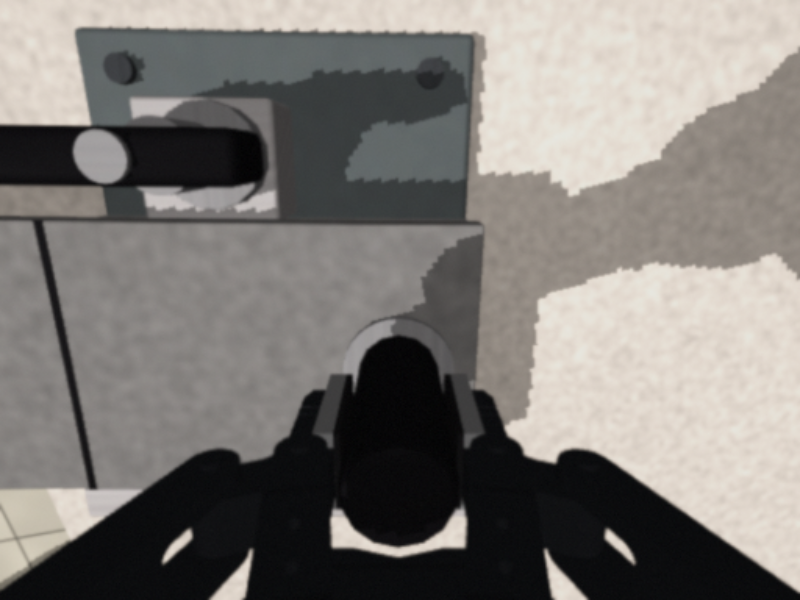

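View pics/t5b.png

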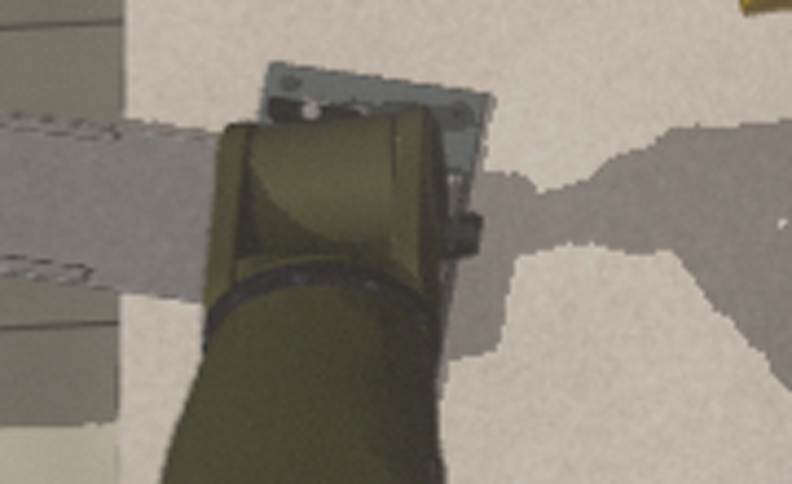

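View pics/s5b.png

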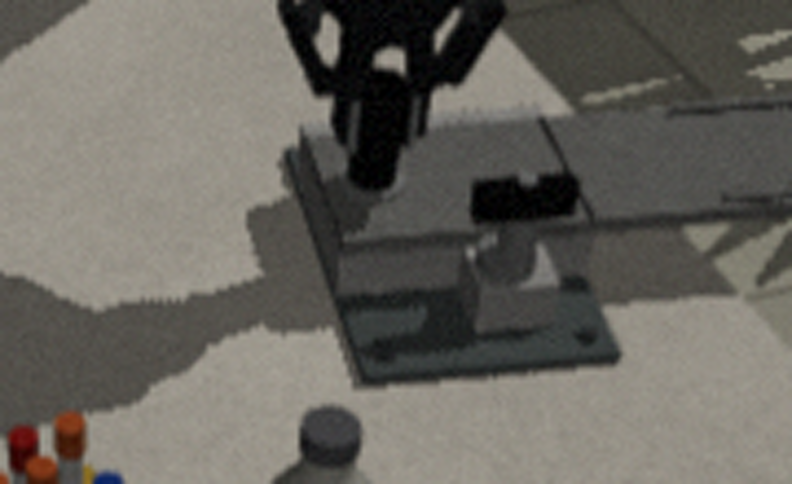

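```bash
python3 - <<'E'
from h import *
c=pickle.load(open("wrist5.pkl","rb"))
im=c["image"][290:350,20:110]
cv2.imwrite("pics/z5.png",cv2.resize(im,None,fx=8,fy=8,interpolation=cv2.INTER_NEAREST))
P=cloud(c)
print(P[325,55:75].round(0).tolist())
E
```

```text
[[417.0, 251.0, -0.0], [416.0, 251.0, -2.0], [453.0, 201.0, 54.0], [454.0, 199.0, 56.0], [454.0, 198.0, 56.0], [454.0, 197.0, 56.0], [453.0, 198.0, 55.0], [453.0, 197.0, 55.0], [453.0, 196.0, 56.0], [453.0, 196.0, 55.0], [454.0, 194.0, 56.0], [453.0, 194.0, 55.0], [453.0, 193.0, 56.0], [453.0, 192.0, 56.0], [452.0, 192.0, 55.0], [452.0, 192.0, 55.0], [452.0, 191.0, 55.0], [452.0, 190.0, 56.0], [452.0, 190.0, 55.0], [452.0, 189.0, 56.0]]
```

View pics/z5.png

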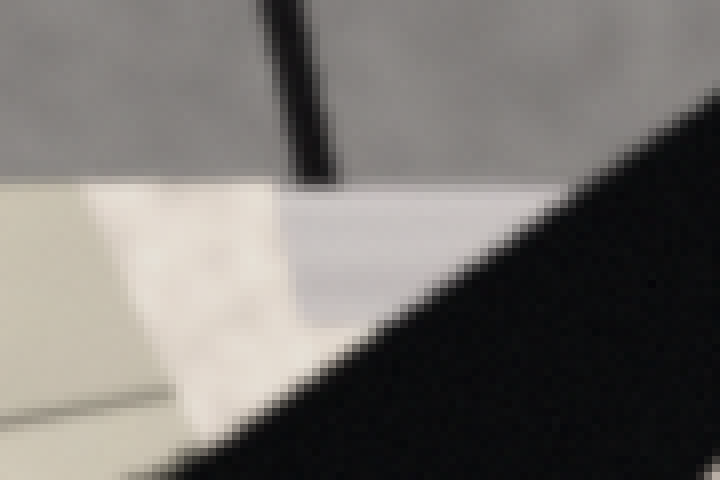

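```bash
python3 - <<'E'
from h import *
c=pickle.load(open("wrist5.pkl","rb"))
z=lambda L:np.array(L)/8+[20-.5,290-.5]
L=onz(c,z([(284,8),(318,182)]),57); F=onz(c,z([(280,190),(302,318)]),56)
for n,A in (("L",L),("F",F)): print(n,A@X,A@Y)
z=lambda L:(np.array(L)+.5)*.64-.5
L=onz(c,z([(39,222),(92.5,486)]),57);print(L@X,L@Y)
a=L[0]-L[1];print("line yaw",np.arctan2(a[1],a[0]))
S=onz(c,z([(77,29),(473,34)]),8);print("S",S@X,S@Y)
t=pickle.load(open("scene5.pkl","rb"))
z=lambda L:np.array(L)/4.4+[220-.4,110-.4]
print("scene line",onz(t,z([(545,120),(592,220)]),57)@Y,"far base outer corner",onz(t,z([(618,358)]),8)@Y)
E
```

```text
L [435.02749946 419.04211675] [277.5917153  277.72440657]
F [417.57182727 405.27103803] [281.55669218 281.9270587 ]
[527.41601263 420.08448533] [276.58108853 277.69095858]
line yaw -0.20034020964324084
S [596.62622582 596.05263621] [279.84930977 122.83334123]
scene line [280.72005497 276.91322396] far base outer corner [277.1951541]
```

```bash
python3 - <<'E'
from h import *
from rig import bot
p=np.array([464.6,-82.8,105.8])
bot.servo_line(p+151.4*Y+1.2*X,speed=20); bot.dwell(.3); st(bot,"rest")
c=grab(bot,"wrist","6"); cv2.imwrite("pics/w6b.png",cv2.resize(c["image"],(800,600)))
im=c["image"][290:350,20:110]
cv2.imwrite("pics/z6.png",cv2.resize(im,None,fx=8,fy=8,interpolation=cv2.INTER_NEAREST))
t=grab(bot,"scene","6")
cv2.imwrite("pics/s6b.png",cv2.resize(t["image"][110:220,220:400],None,fx=4.4,fy=4.4,interpolation=cv2.INTER_CUBIC))
E
```

```text
rest 18.93 [494.8  65.  106.5] fx,fy(stand),fz -0.5 -4.1 11.3 [-0.81  0.15  0.01] 28.7
```

View pics/z6.png

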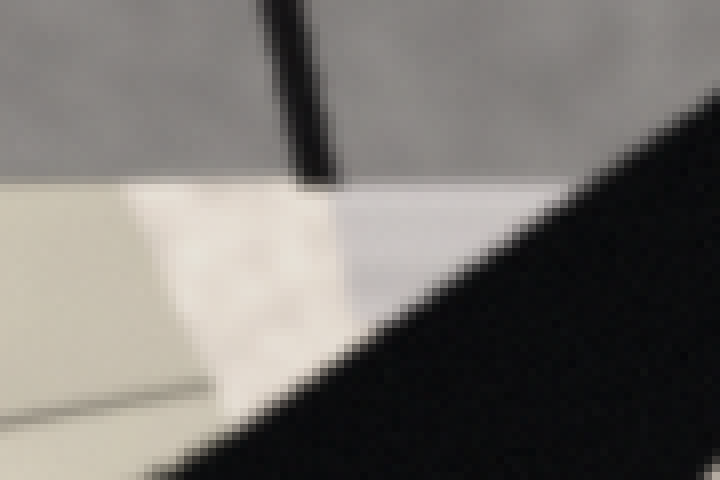

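View pics/s6b.png

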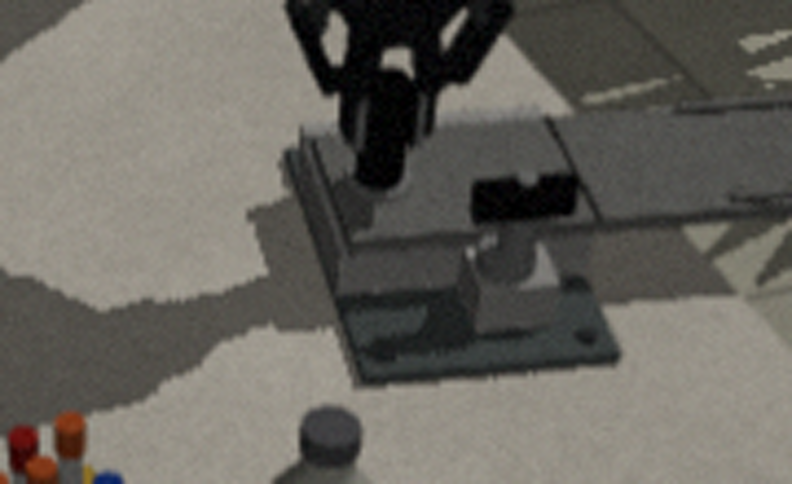

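```bash
python3 - <<'E'
from h import *
c=pickle.load(open("wrist6.pkl","rb"))
z=lambda L:np.array(L)/8+[20-.5,290-.5]
L=onz(c,z([(284,8),(319,182)]),57); F=onz(c,z([(333,190),(350,310)]),56)
for n,A in (("L",L),("F",F)): print(n,A@X,A@Y)
z=lambda L:(np.array(L)+.5)*.64-.5
g=cv2.cvtColor(c["image"],6).astype(float)
# subpixel line fit over rows
pts=[]
for r in range(146,310,4):
    x0=int(25+(r-142)*(59-25)/(311-142)); w=g[r,x0-7:x0+8]; w=np.clip(w.max()*.85-w,0,None)
    pts.append(((w*np.arange(x0-7,x0+8)).sum()/w.sum(),r))
W=onz(c,pts,57); fit=np.polyfit(W@X,W@Y,1);print("fit slope",fit[0],"y at X=415,472,527",np.polyval(fit,[415,472,527]),np.std(W@Y-np.polyval(fit,W@X)))
# level: board top plane from depth
P=cloud(c).reshape(384,512,3); m=P[150:300:3,70:200:3].reshape(-1,3); m=m[abs(m[:,2]-57)<6]
A=np.c_[m@X-472,m@Y-240,np.ones(len(m))];print("plane",np.linalg.lstsq(A,m[:,2],rcond=None)[0],len(m))
E
```

```text
L [434.869648   418.87737146] [281.8999655  281.96273917]
F [417.34225472 405.81249249] [281.7139354  282.28934828]
fit slope -0.0070480026369130625 y at X=415,472,527 [282.13825653 281.73652038 281.34888024] 0.03262890238223248
plane [1.29287660e-03 2.01522573e-04 5.63038655e+01] 2057
```

```bash
python3 - <<'E'
from h import *
from rig import bot
bot.dwell(.3); st(bot,"final"); bot.finish_job()
E
```

```text
final 19.33 [494.9  65.  106.5] fx,fy(stand),fz -0.8 -5.1 11.0 [-0.83  0.18  0.  ] 28.3
the job is handed in; nothing more can be done
```

The clamp is open and the board is out to its line. I handed the job in at 19.3 s, still holding the board by its post.

- **Clamp:** I turned the bar knob about 1.48 rad counter-clockwise, and the picture afterwards showed it parallel to the board. My first grip on the knob was too low: the pads stopped at 18.9 mm opening, short of the bar. I let go and gripped 6 mm higher before turning.
- **Slide:** I moved the board about 151 mm outward by its post.
- **Line position:** In the wrist picture the line's middle is within about 0.5 mm of the outer end of the fence. The line is about 0.007 rad off square to the stand, which is 0.4 mm at the board's edges. The scene camera gave a looser reading before the last 4 mm move and disagreed by a few millimetres, and I relied on the wrist camera.
- **Level and hold:** The depth plane shows the board level to about 0.001 rad. The last reading was about 11 N down on the post and a steady hold.
- **Other things on the desk:** The arm's path stayed clear of the rack, dish and bottle, but I did not measure their positions again at the end.

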